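# Pop the can out of the rack and stop it with the other finger

### The arm

A 6-joint arm with a two-finger parallel gripper is mounted at the origin on a cart in front of the work surface, level with it; the furniture and walls round the work are solid. World frame = base frame: x ahead of the robot, y to its left, z up, the work surface at z = 0. Lengths are in m, angles in rad, forces in N, time in s.
With the tool pointing down it reaches from about 0.35 to 0.775 m from the base axis. Payload 7.3 kg.
Tool frame: the origin (TCP) lies between the finger pads; the fingertips stand robot.tcp_to_tips ahead of it and the grasp point (between the pads) lies 2 mm behind it (robot.tcp_to_tips is the distance from the TCP to the fingertips, in m); y points along the fingers, x is the direction in which the jaws open and shut, and the axes are right-handed (so a half turn about y gives the same grasp; the last joint's range is limited). The gripper opens to 92 mm and grips with 3 to 60 N. Pads are 19 mm wide; open, the fingers measure 130 mm over their backs; the gripper's body (75 mm by 190 mm) begins 47 mm behind the grasp point.
Start: joints at [0.986, 0.342, 1.524, -0, 1.275, -0.146], TCP at [0.223, 0.475, 0.244] pointing down, gripper open.
Joint ranges: [-2.53, 2.53], [-0.77, 2.02], [0.04, 2.7], [-1, 4.14], [0.28, 2.66], [-3.11, 3.11]. Speed limits (rad/s): [2.57, 2.57, 3.14, 3.14, 3.14, 3.14].

### API

Orientations are given as [roll, pitch, yaw] about the fixed x, y, z axes, in that order (R = Rz(yaw) Ry(pitch) Rx(roll)).
In Python, from cell import status, read_camera, get_calibration, robot gives the robot as it stands.
- The arm moves only by the shell command python3 -m creep 'ROWS' [FORCE]. ROWS is JSON, a list of rows, each an object of numbers: "dx", "dy", "dz": the shift along the tool's x, y, z in m; "rx", "ry", "rz": the turn, a rotation vector about the tool's x, y, z in rad; "gripper": the opening, from 0 (shut) to 1 (fully open). A call has 1 to 20 rows; each row is the pose to reach, as a shift and turn from the pose commanded when the call began, along the tool's axes at that moment; what a row does not reach only later rows make up. A row lasts 1/8 s, in which the tool goes at most 62.5 mm and 10.7 degrees, less where a joint would pass 70% of its speed; a pose out of reach is approached as far as the arm can. A call with a gripper value outside its range is refused whole. The fingers move at their own pace and stop on an object; FORCE is the grip in N (left out, the last holds). Time passes only in rows, so rows that repeat a pose let the fingers close. It gives the time, the measured TCP pose, the force and the opening at its end, in the units of the state.
- status.observe(): the state, without advancing time (a new reading comes with each control period).
- read_camera(name): name is "scene" or "top" or "wrist"; returns (picture, depth): 420x560x3 uint8, red, green, blue; 420x560 float32, m along the optical axis (not along the pixel's ray), 0 where there is no reading.
- get_calibration(name): a dict with "fx", "fy", "cx", "cy" (pixels), "xyz" and "rotation" of the camera in the world; the wrist camera has in their place "mount" (4x4, takes a point from camera to tool coordinates, whose origin is the TCP and whose axes are the tool frame's). Camera axes: x right, y down, z forward; pixel columns grow to the right and rows downward; lengths in m; the calibration is good to about 2 mm. The wrist camera is an equidistant fisheye: a pixel r from the principal point sees the ray r / f radians off the axis. A picture is of the moment at which its call begins: read the wrist's pose just before it. get_calibration takes no time and is no camera call.
- robot.hand_in(): hands the job in, once; it reports no verdict.
The state is a dict: "time": time; "qpos": joint angles; "qvel": joint speeds; "joint_efforts": joint torques, N m; "tool_pos": TCP position; "tool_rot": TCP orientation; "contact_force": force on the tool from outside, world axes, zero at the start; "torque": the same for the moment, N m; "opening": finger opening in m.
Only numpy, scipy, OpenCV 4.12 (cv2) and the standard library are available. Lean on these libraries where they do the work, as an engineer would, in place of code of your own. Each camera call takes 0.05 s, during which the arm holds its last target.

### The job

Press the orange paddle of the white can rack down with one finger so that the can pops over the wire lip, and with the other finger, standing in the lane, stop the can before it rolls off the open end. Do not grasp, lift or push the can yourself (touch it only after it has popped over the lip), and leave the mug and the two fish tins where they are. Finish while still holding: one finger keeps the paddle down and the can lies at rest on the sloping lane against the other finger.

Things in the scene. Friction and masses are not known exactly. Their poses are not given: they have to be found in the camera images.
- lip (a point): Top of the 5 mm high steel wire lip across the lane, on its centre line, at x = -0.017 in the rack's frame.
- runout_end (a point): Floor of the lane at its open lower end, on the centre line, x = -0.148 in the rack's frame.
- mug: Orange mug, 81 mm wide (113 mm with handle), 101 mm tall, loose bystander beside the rack. Origin at the centre of its underside.
- fish_tin_a: Flat round yellow fish tin, 67 mm diameter, 33 mm tall, loose bystander beside the rack. Origin at the centre of its underside.
- fish_tin_b: A second such fish tin, 67 mm diameter, 33 mm tall, loose bystander. Origin at the centre of its underside.
- rack: White can rack, fixed. Origin on the worktop below the waiting can; z up, -x points down its lane (roughly to the robot), lane centre y = 0. The lane, 82 mm wide inside, slopes down 10 degrees from a back stop at x = +0.044 to the open end; floor height 45 mm at x = 0, 28 mm at x = -0.095. Side walls 20 mm above the floor, outer faces y = +-45 mm.
- can: Green and white can, 57 mm diameter, 72 mm long, about 0.18 kg, loose, lying across the lane behind the wire lip. Origin at the centre of its bottom end face, z along its axis. Once over the lip it rolls off in about half a second, so the catching finger must already stand in the lane when the paddle is pressed.
- can_centre (a point): Centre of the can, at the start x = -0.005, y = 0, z = 0.073 in the rack's frame. The catching finger's near side must be at least about 65 mm down the lane from there, or the can cannot clear the lip; a finger level with the paddle's middle stops it about 50 mm down the lane.
- paddle (a point): Middle of the top of the orange ribbed paddle, 40 mm (along the lane) by 36 mm, beside the lane: x = -0.097, y = -0.066, z = 0.052 in the rack's frame when released, 25 mm above the lane floor beside it. Its middle goes down 12 mm; a finger of equal length in the lane then ends about 12 mm above the floor, low enough to stop the can (axis 28 mm above the floor).
- ejector (a joint): Angle of the sprung orange rocker with the paddle and, under the can, a lifting plate. 0 = released, 0.26 rad = fully down (stop). The can pops over the lip at about 0.12 to 0.15 rad. Pressing takes up to about 8 N at the paddle's middle; it springs back when let go.
Things that resemble listed ones, but are neither listed nor needed, are in the scene too. Leave any blue or brown look-alike of the can alone.

How it is judged:
By the outcome, as a careful person would: the job done as asked, in the order asked, and still so for the second after the job is handed in, while the arm keeps its last pose, push and grip.
It also fails if it takes over 32 s, if anything falls off the work surface, if the arm or the gripper's body presses on something with over 40 N, if the wrist force passes 120 N, or if a joint passes its speed limit or range.

## Working session

There is one attempt and no reset: what is moved stays moved. The work goes in short steps, Python scripts to look and compute and a shell command to move; the robot and the scene stay as the last step left them, time stands still between calls to the robot, and variables do not carry over. Pictures are saved under pics/ and viewed, and the job is handed in when it is done.

```bash
ls; mkdir -p pics; python3 - <<'E'
from cell import status, read_camera, get_calibration, robot
import cv2,numpy as np
print(status.observe()); print(robot.tcp_to_tips)
for n in("scene","top","wrist"):
    p,d=read_camera(n); cv2.imwrite(f"pics/{n}0.png",p[:,:,::-1]); np.savez(f"{n}0.npz",p=p,d=d); print(n,get_calibration(n))
E
```

```text
pics
{'time': 0.0, 'qpos': array([ 9.86025229e-01,  3.42700661e-01,  1.52503664e+00, -3.37030289e-07,
        1.27540221e+00, -1.46009674e-01]), 'qvel': array([-0.00120295,  0.00146579, -0.00188113, -0.00041119, -0.00076287,
       -0.0005278 ]), 'joint_efforts': array([-2.58349050e-03, -4.31266594e+01, -2.44199646e+01,  7.14870170e-02,
        5.63182938e-02, -1.96111473e-04]), 'tool_pos': array([0.22279558, 0.47494815, 0.24304955]), 'tool_rot': array([-1.57057159e+00,  1.53043950e-03,  1.13203517e+00]), 'contact_force': array([-0.20185213, -0.02083237, -0.21806199]), 'torque': array([-0.02988038, -0.03792917,  0.00082077]), 'opening': 0.0917343415492669}
0.017
scene {'fx': 436.89175593763343, 'fy': 436.89175593763343, 'cx': 283.7859293047794, 'cy': 200.89952758977256, 'xyz': array([-0.0454852 , -0.06450119,  0.65604675]), 'rotation': array([-2.29089843,  0.01461427, -1.18308161])}
top {'fx': 472.10210009010433, 'fy': 472.10210009010433, 'cx': 278.60244929304565, 'cy': 215.08524751956688, 'xyz': array([0.39599089, 0.20164807, 1.08365471]), 'rotation': array([-2.99015363,  0.0236725 , -1.59368785])}
wrist {'fx': 325.19226210127806, 'fy': 325.19226210127806, 'cx': 280.21532340775576, 'cy': 209.3561744430418, 'mount': array([[ 9.99999897e-01,  3.87784092e-04, -2.36282143e-04,
        -1.13735928e-03],
       [ 3.43354813e-04, -3.05181970e-01,  9.52293992e-01,
        -1.41116931e-01],
       [ 2.97175412e-04, -9.52293975e-01, -3.05182071e-01,
         8.28876150e-02],
       [ 0.00000000e+00,  0.00000000e+00,  0.00000000e+00,
         1.00000000e+00]])}
```

View pics/scene0.png

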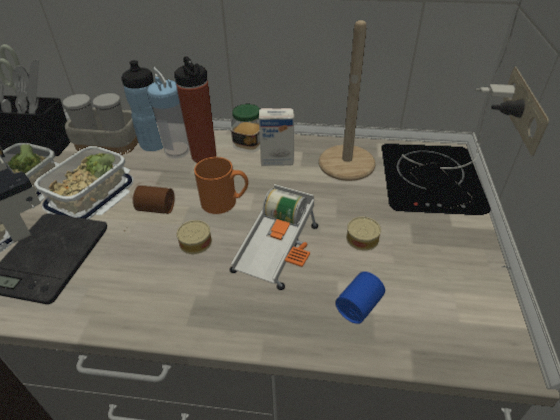

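View pics/top0.png

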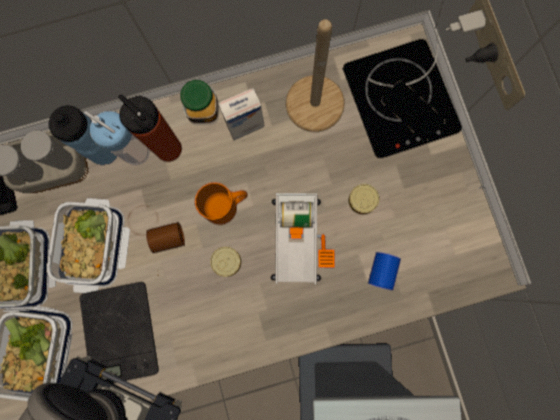

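View pics/wrist0.png

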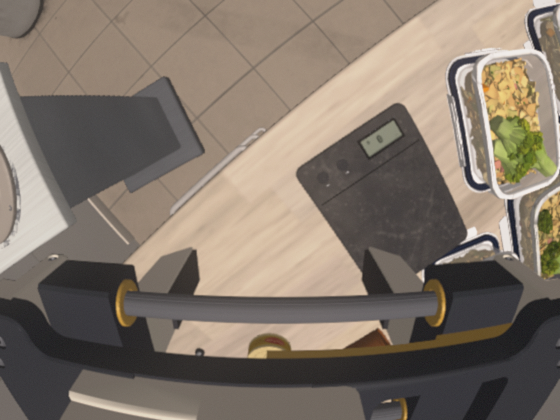

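The views show the rack at top (297,240), with its can at (296,215) and its paddle at (327,258). The mug is at (217,203) and the fish tins at (364,198) and (226,262). The blue and brown cylinders are look-alikes. Next I'll measure the rack.

```bash
cat > h.py <<'E'
import numpy as np,cv2
from scipy.spatial.transform import Rotation as R
from cell import get_calibration
def cloud(n,d):
    c=get_calibration(n); r=R.from_euler('xyz',c['rotation']).as_matrix()
    v,u=np.mgrid[:d.shape[0],:d.shape[1]]
    P=np.stack([(u-c['cx'])/c['fx']*d,(v-c['cy'])/c['fy']*d,d],-1)
    return P@r.T+c['xyz']
def proj(n,X):
    c=get_calibration(n); r=R.from_euler('xyz',c['rotation']).as_matrix()
    p=(np.asarray(X)-c['xyz'])@r
    return np.stack([c['fx']*p[:,0]/p[:,2]+c['cx'],c['fy']*p[:,1]/p[:,2]+c['cy']],-1)
E
python3 - <<'E'
from h import *
for n,roi in(("top",(235,285,318,338)),("scene",(240,268,284,312))):
    z=np.load(n+"0.npz");p,d=z['p'].astype(int),z['d'];C=cloud(n,d)
    print(n,'table z',[C[v,u].round(3) for v,u in ([(300,200),(300,350)] if n=="top" else [(300,200),(250,420)])])
    m=np.zeros(d.shape,bool);a,b,c,e=roi;m[a:b,c:e]=1
    m&=(p[...,0]-p[...,2]>90)&(d>0); X=C[m]
    print(m.sum()); print('z pct',np.percentile(X[:,2],[5,25,50,75,95]).round(3))
    X=X[X[:,2]>.04]; print(len(X),X.mean(0),X.min(0),X.max(0),[ (q) for q in cv2.minAreaRect(X[:,:2].astype(np.float32)*1000)])
    cv2.imwrite(f'pics/{n}_crop.png',cv2.resize(p[180:300,240:360].astype(np.uint8)[:,:,::-1],None,fx=5,fy=5,interpolation=cv2.INTER_CUBIC))
E
```

```text
top table z [array([0.372, 0.406, 0.001]), array([0.364, 0.067, 0.003])]
374
z pct [0.034 0.05  0.052 0.054 0.056]
338 [0.45889328 0.12222385 0.05191084] [0.43689647 0.10309905 0.0402327 ] [0.5017948  0.13965388 0.0578966 ] [(469.2059631347656, 120.83094024658203), (35.38209533691406, 64.54631042480469), 87.64247131347656]
scene table z [array([0.334, 0.265, 0.002]), array([ 0.601, -0.084,  0.003])]
238
z pct [0.041 0.053 0.054 0.055 0.057]
228 [0.45651938 0.12337006 0.05380806] [0.4355323  0.10544725 0.04042013] [0.5005705  0.14022447 0.05884176] [(468.0848388671875, 122.80714416503906), (34.48722457885742, 64.39214324951172), 87.33843994140625]
```

View pics/top_crop.png

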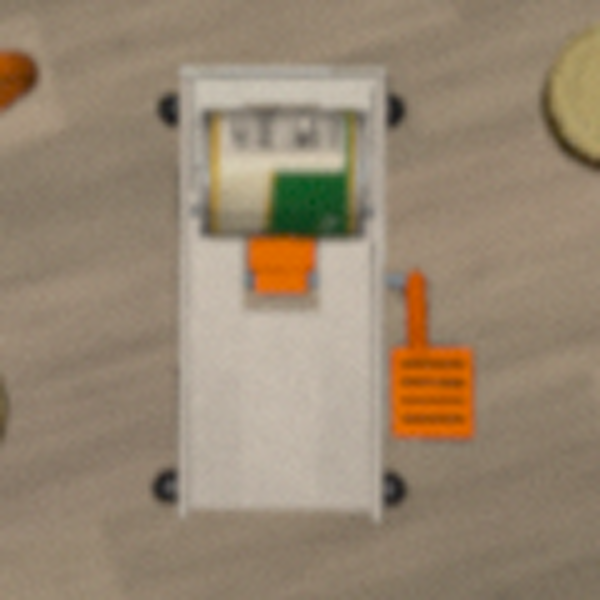

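View pics/scene_crop.png

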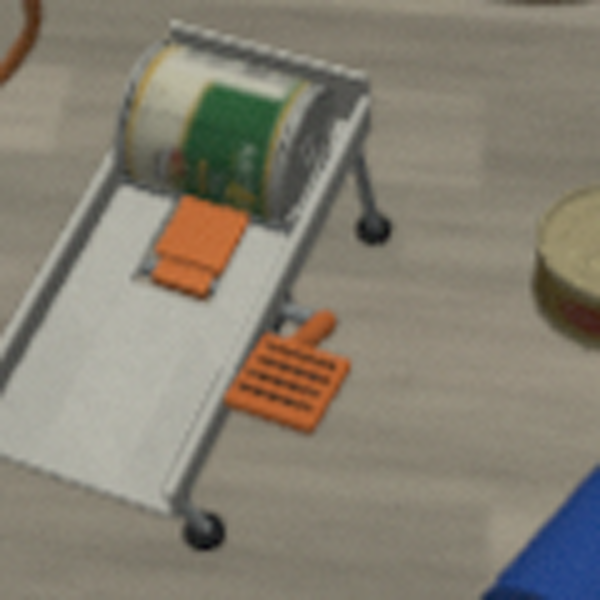

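```bash
cat >> h.py <<'E'
def rackp(q,X):
    x,y,a=q; X=np.asarray(X,float); return np.stack([x+np.cos(a)*X[:,0]-np.sin(a)*X[:,1],y+np.sin(a)*X[:,0]+np.cos(a)*X[:,1],X[:,2]],-1)
E
python3 - <<'E'
from h import *
from scipy.optimize import least_squares
pad=[[-.077,-.048,.0525],[-.077,-.084,.0525],[-.117,-.084,.0515],[-.117,-.048,.0515]]
topx=np.array([(392,347),(474,347),(474,437),(392,437),(181,518),(384,520)])/5+[240,180]-.4
T=pad+[[-.15,.045,.039],[-.15,-.045,.039]]
scx=np.array([(268,335),(350,365),(310,432),(226,402)])/5+[240,180]-.4
def f(q,w=(1,1)):
    return np.r_[w[0]*(proj("top",rackp(q,T))-topx).ravel(),w[1]*(proj("scene",rackp(q,pad))-scx).ravel()]
for w in((1,1),(1,0),(0,1)):
    s=least_squares(f,[.55,.19,0],args=(w,));print(s.x.round(4),s.fun.round(1))
    q=s.x;print(rackp(q,[[-.097,-.066,.052],[-.1,0,.028],[-.148,0,.02],[-.005,0,.073]]).round(4))
E
```

```text
[ 0.5544  0.1859 -0.0214] [-0.6  0.2 -0.5  0.1 -0.1  0.6 -0.4  0.6 -0.8 -0.1 -0.3 -0.6 -0.2 -0.9
  1.4 -1.3  1.4  1.  -0.3  1.1]
[[0.456  0.122  0.052 ]
 [0.4545 0.188  0.028 ]
 [0.4065 0.189  0.02  ]
 [0.5494 0.186  0.073 ]]
[ 0.5545  0.1855 -0.0163] [-0.2  0.  -0.1 -0.1  0.3  0.3  0.1  0.5 -0.3 -0.   0.3 -0.7  0.  -0.
  0.  -0.   0.   0.   0.   0. ]
[[0.4565 0.1211 0.052 ]
 [0.4545 0.1871 0.028 ]
 [0.4066 0.1879 0.02  ]
 [0.5495 0.1856 0.073 ]]
[ 0.557   0.1823 -0.0674] [-0.  -0.  -0.   0.  -0.   0.  -0.   0.  -0.  -0.  -0.  -0.  -0.1 -1.
  1.1 -0.9  0.2  1.2 -1.1  0.6]
[[0.4557 0.123  0.052 ]
 [0.4572 0.189  0.028 ]
 [0.4093 0.1923 0.02  ]
 [0.552  0.1826 0.073 ]]
```

```bash
python3 -m creep '[{"dx":-0.01,"dy":0,"dz":-0.02,"ry":-0.03,"gripper":0.51},{"dx":-0.03,"dy":0,"dz":-0.055,"ry":-0.08,"gripper":0.51},{"dx":-0.055,"dy":0,"dz":-0.1,"ry":-0.13,"gripper":0.51},{"dx":-0.08,"dy":0,"dz":-0.145,"ry":-0.18,"gripper":0.51},{"dx":-0.105,"dy":0,"dz":-0.19,"ry":-0.23,"gripper":0.51},{"dx":-0.13,"dy":0,"dz":-0.235,"ry":-0.28,"gripper":0.51},{"dx":-0.155,"dy":0.01,"dz":-0.28,"ry":-0.33,"gripper":0.51},{"dx":-0.175,"dy":0.03,"dz":-0.315,"ry":-0.38,"gripper":0.51},{"dx":-0.188,"dy":0.05,"dz":-0.335,"ry":-0.41,"gripper":0.51},{"dx":-0.1924,"dy":0.06,"dz":-0.3433,"ry":-0.419,"gripper":0.51},{"dx":-0.1924,"dy":0.06,"dz":-0.3433,"ry":-0.419,"gripper":0.51},{"dx":-0.1924,"dy":0.06,"dz":-0.3433,"ry":-0.419,"gripper":0.51}]'
python3 - <<'E'
from h import *
from cell import *
for n in("scene","top"):
    p,d=read_camera(n); cv2.imwrite(f"pics/{n}1.png",cv2.resize(p[150:320,200:400,::-1],None,fx=4,fy=4)[:600]); np.savez(f"{n}1.npz",p=p,d=d)
p,d=read_camera("wrist");cv2.imwrite("pics/wrist1.png",p[:,:,::-1])
print(status.observe())
E
```

```text
{'time': 0.3, 'qpos': array([ 9.85997413e-01,  3.42254172e-01,  1.52439235e+00, -1.17304109e-05,
        1.27537420e+00, -1.45995036e-01]), 'qvel': array([ 0.00055764, -0.00103007, -0.00059572, -0.00132512,  0.00214399,
        0.00207993]), 'joint_efforts': array([-4.71726908e-04, -4.30735731e+01, -2.44090515e+01,  7.17629073e-02,
        5.21317567e-02, -7.00897772e-05]), 'tool_pos': array([0.2229735 , 0.47518478, 0.24350631]), 'tool_rot': array([-1.57074515e+00,  4.25151559e-04,  1.13199588e+00]), 'contact_force': array([-0.4912147 , -0.92350605,  0.50991555]), 'torque': array([0.05513909, 0.02274477, 0.00251113]), 'opening': 0.09184759068532465}invalid input at $[0]: expected keys dx, dy, dz, rx, ry, rz, gripper
```

View pics/scene1.png

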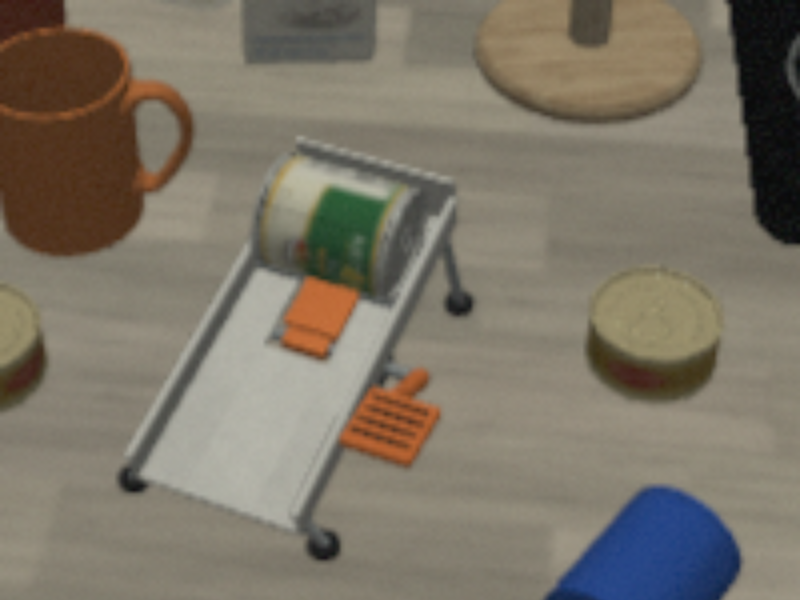

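View pics/wrist1.png

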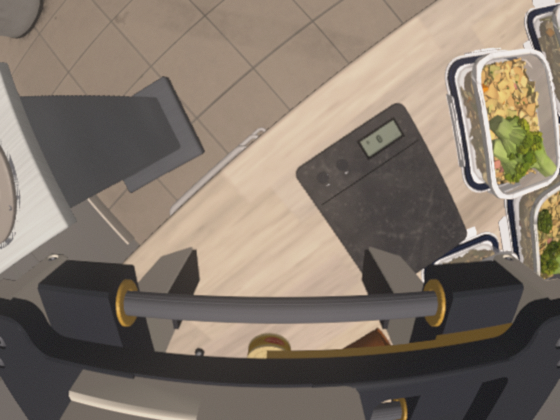

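The move was refused because every row needs all seven keys, so nothing moved. I'll resend it in full.

```bash
python3 -m creep '[{"dx":-0.01,"dy":0,"dz":-0.02,"rx":0,"ry":-0.03,"rz":0,"gripper":0.51},{"dx":-0.03,"dy":0,"dz":-0.055,"rx":0,"ry":-0.08,"rz":0,"gripper":0.51},{"dx":-0.055,"dy":0,"dz":-0.1,"rx":0,"ry":-0.13,"rz":0,"gripper":0.51},{"dx":-0.08,"dy":0,"dz":-0.145,"rx":0,"ry":-0.18,"rz":0,"gripper":0.51},{"dx":-0.105,"dy":0,"dz":-0.19,"rx":0,"ry":-0.23,"rz":0,"gripper":0.51},{"dx":-0.13,"dy":0,"dz":-0.235,"rx":0,"ry":-0.28,"rz":0,"gripper":0.51},{"dx":-0.155,"dy":0.01,"dz":-0.28,"rx":0,"ry":-0.33,"rz":0,"gripper":0.51},{"dx":-0.175,"dy":0.03,"dz":-0.315,"rx":0,"ry":-0.38,"rz":0,"gripper":0.51},{"dx":-0.188,"dy":0.05,"dz":-0.335,"rx":0,"ry":-0.41,"rz":0,"gripper":0.51},{"dx":-0.192,"dy":0.06,"dz":-0.343,"rx":0,"ry":-0.419,"rz":0,"gripper":0.51},{"dx":-0.192,"dy":0.06,"dz":-0.343,"rx":0,"ry":-0.419,"rz":0,"gripper":0.51},{"dx":-0.192,"dy":0.06,"dz":-0.343,"rx":0,"ry":-0.419,"rz":0,"gripper":0.51}]'
python3 - <<'E'
from h import *
from cell import *
for n in("scene",):
    p,d=read_camera(n); cv2.imwrite(f"pics/{n}2.png",cv2.resize(p[150:300,200:400,::-1],None,fx=4,fy=4)); np.savez(f"{n}2.npz",p=p,d=d)
p,d=read_camera("wrist");cv2.imwrite("pics/wrist2.png",p[:,:,::-1])
np.savez("wrist2.npz",p=p,d=d)
s=status.observe();print({k:np.round(s[k],4) for k in s})
E
```

```text
time: 1.8
tool_pos: [0.4519, 0.1566, 0.1844]
tool_rot: [-1.572, -0.001, 1.552]
contact_force: [-0.3, 0.1, -0.1]
opening: 0.0468
{'time': np.float64(1.9), 'qpos': array([ 1.7310e-01,  3.1690e-01,  1.7397e+00,  2.0000e-04,  1.0836e+00,
       -1.3791e+00]), 'qvel': array([-0.0022, -0.0015,  0.0014, -0.0007, -0.002 , -0.0028]), 'joint_efforts': array([-1.60400e-01, -3.90319e+01, -2.18713e+01, -2.27000e-02,
        8.58000e-02,  9.20000e-03]), 'tool_pos': array([0.4519, 0.1566, 0.1845]), 'tool_rot': array([-1.5721e+00, -5.0000e-04,  1.5521e+00]), 'contact_force': array([ 0.4949, -0.1628, -0.081 ]), 'torque': array([ 0.0488, -0.0242,  0.0329]), 'opening': np.float64(0.0471)}
```

View pics/scene2.png

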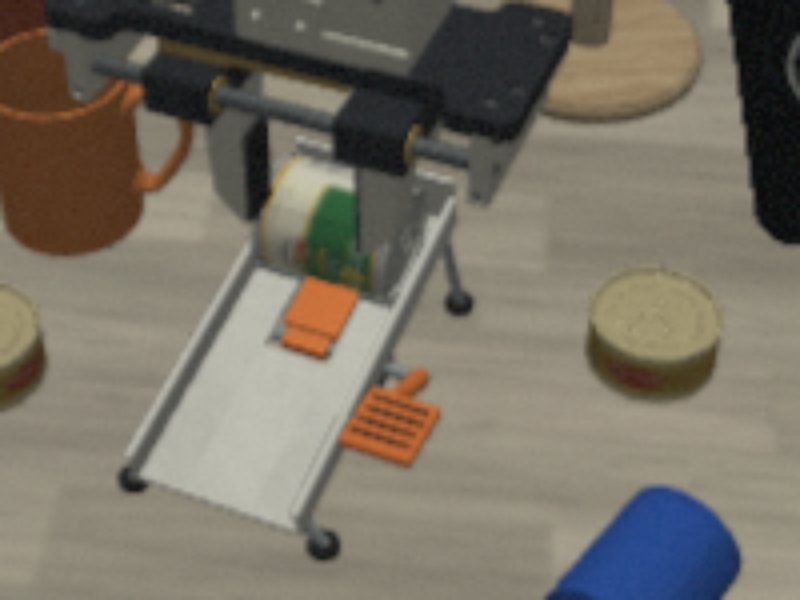

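View pics/wrist2.png

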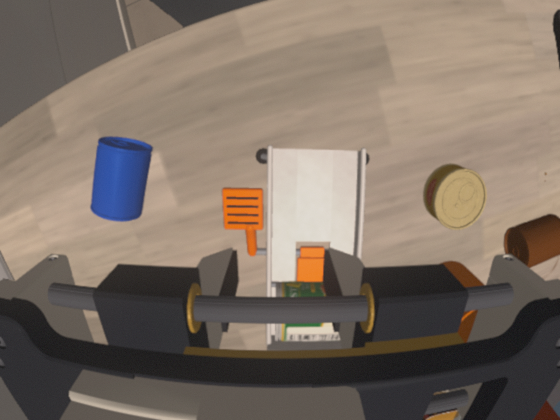

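```bash
python3 - <<'E'
from h import *
from cell import *
s=status.observe();c=get_calibration("wrist")
T=np.eye(4);T[:3,:3]=R.from_euler('xyz',s['tool_rot']).as_matrix();T[:3,3]=s['tool_pos']
M=T@c['mount']
def ray(u,v,z):
    a=np.array([u-c['cx'],v-c['cy']]);r=np.hypot(*a);th=r/c['fx']
    d=M[:3,:3]@np.r_[np.sin(th)*a/r,np.cos(th)];o=M[:3,3]
    return (o+d*(z-o[2])/d[2])
P=np.array([ray(u,v,.052) for u,v in((223,188),(263,188),(264,229),(224,229))]);print(P.round(4),P.mean(0))
for u,v,z in((269,148,.039),(367,151,.039),(362,280,.06)):print(ray(u,v,z).round(4))
p=np.load("wrist2.npz")['p'];cv2.imwrite("pics/w2c.png",cv2.resize(p[130:330,180:400,::-1],None,fx=3,fy=3))
E
```

```text
[[0.4358 0.1057 0.052 ]
 [0.4366 0.1409 0.052 ]
 [0.4747 0.1405 0.052 ]
 [0.4742 0.1039 0.052 ]] [0.45532543 0.12274923 0.052     ]
[0.4035 0.1465 0.039 ]
[0.4065 0.2349 0.039 ]
[0.5264 0.2327 0.06  ]
```

View pics/w2c.png

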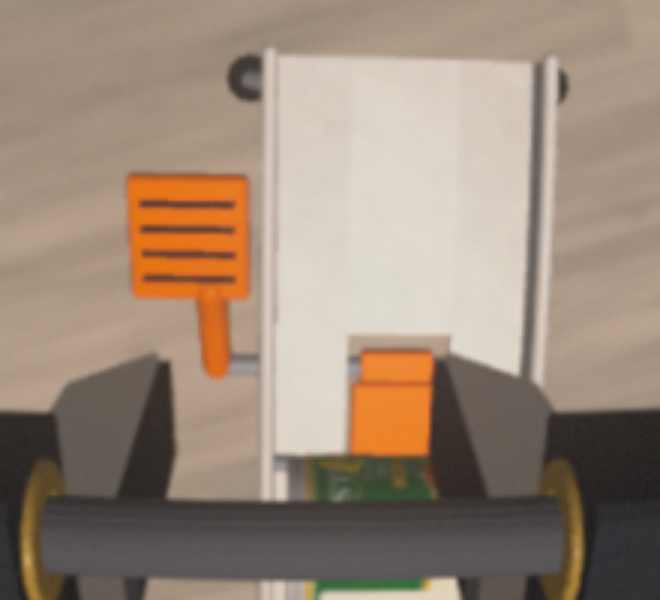

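The wrist view puts the paddle at (0.4557, 0.1225), within about 1 mm of the other estimates. The fingers are aligned, so I'll descend to just above the paddle and check.

```bash
python3 -m creep '[{"dx":0,"dy":0.015,"dz":0,"rx":0,"ry":0,"rz":0,"gripper":0.51},{"dx":0,"dy":0.04,"dz":0,"rx":0,"ry":0,"rz":0,"gripper":0.51},{"dx":0,"dy":0.065,"dz":0,"rx":0,"ry":0,"rz":0,"gripper":0.51},{"dx":0,"dy":0.085,"dz":0,"rx":0,"ry":0,"rz":0,"gripper":0.51},{"dx":0,"dy":0.1,"dz":0,"rx":0,"ry":0,"rz":0,"gripper":0.51},{"dx":0,"dy":0.105,"dz":0,"rx":0,"ry":0,"rz":0,"gripper":0.51},{"dx":0,"dy":0.106,"dz":0,"rx":0,"ry":0,"rz":0,"gripper":0.51},{"dx":0,"dy":0.106,"dz":0,"rx":0,"ry":0,"rz":0,"gripper":0.51}]'
cat > look.py <<'E'
import sys
from h import *
from cell import *
k=sys.argv[1]
p,d=read_camera("scene"); a=cv2.resize(p[150:300,220:360,::-1],None,fx=4,fy=4)
p,d=read_camera("wrist");b=p[:,:,::-1]
cv2.imwrite(f"pics/s{k}.png",a);cv2.imwrite(f"pics/w{k}.png",b)
s=status.observe();print({k:np.round(s[k],4) for k in s if k not in('qvel','joint_efforts')})
E
python3 look.py 3
```

```text
time: 2.9
tool_pos: [0.4523, 0.156, 0.0783]
tool_rot: [-1.572, -0.0, 1.551]
contact_force: [-0.1, -1.0, 0.6]
opening: 0.0469
{'time': np.float64(3.0), 'qpos': array([ 1.7150e-01,  4.6870e-01,  1.8616e+00,  1.0000e-04,  8.1000e-01,
       -1.3797e+00]), 'tool_pos': array([0.4523, 0.1559, 0.0783]), 'tool_rot': array([-1.5720e+00, -3.0000e-04,  1.5511e+00]), 'contact_force': array([-0.4339, -0.0674, -0.9033]), 'torque': array([ 0.0071,  0.0129, -0.0111]), 'opening': np.float64(0.047)}
```

View pics/s3.png

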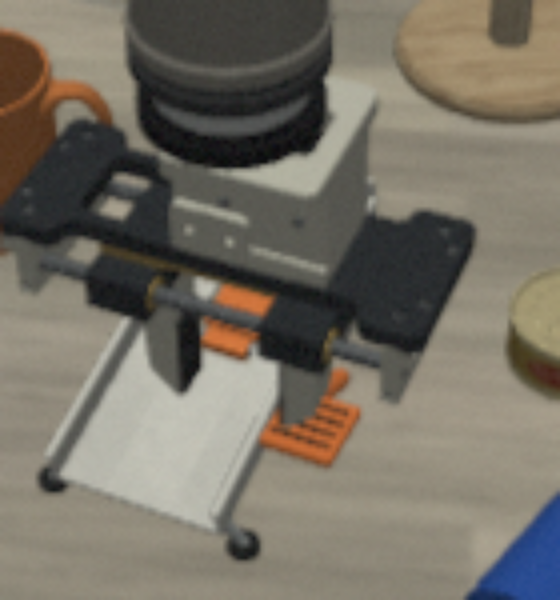

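View pics/w3.png

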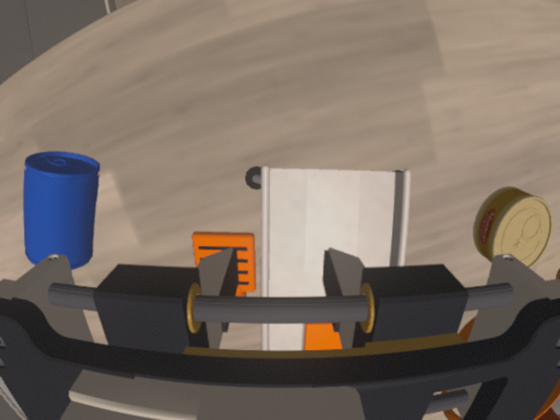

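The right fingertip is over the paddle and the left one stands in the lane near its centre. Now I'll press.

```bash
python3 -m creep '[{"dx":0,"dy":0.005,"dz":0,"rx":0,"ry":0,"rz":0,"gripper":0.51},{"dx":0,"dy":0.01,"dz":0,"rx":0,"ry":0,"rz":0,"gripper":0.51},{"dx":0,"dy":0.013,"dz":0,"rx":0,"ry":0,"rz":0,"gripper":0.51},{"dx":0,"dy":0.016,"dz":0,"rx":0,"ry":0,"rz":0,"gripper":0.51},{"dx":0,"dy":0.018,"dz":0,"rx":0,"ry":0,"rz":0,"gripper":0.51},{"dx":0,"dy":0.02,"dz":0,"rx":0,"ry":0,"rz":0,"gripper":0.51},{"dx":0,"dy":0.02,"dz":0,"rx":0,"ry":0,"rz":0,"gripper":0.51},{"dx":0,"dy":0.02,"dz":0,"rx":0,"ry":0,"rz":0,"gripper":0.51}]'
python3 look.py 4
```

```text
time: 4.0
tool_pos: [0.4515, 0.1557, 0.0577]
tool_rot: [-1.57, 0.0, 1.551]
contact_force: [-5.0, 0.2, 4.2]
opening: 0.0471
{'time': np.float64(4.1), 'qpos': array([ 1.7140e-01,  5.0360e-01,  1.8790e+00,  1.0000e-04,  7.5960e-01,
       -1.3797e+00]), 'tool_pos': array([0.4516, 0.1557, 0.0577]), 'tool_rot': array([-1.5701,  0.    ,  1.551 ]), 'contact_force': array([-4.7123,  0.5488,  4.7662]), 'torque': array([-0.126 ,  0.8982, -0.0856]), 'opening': np.float64(0.047)}
```

View pics/s4.png

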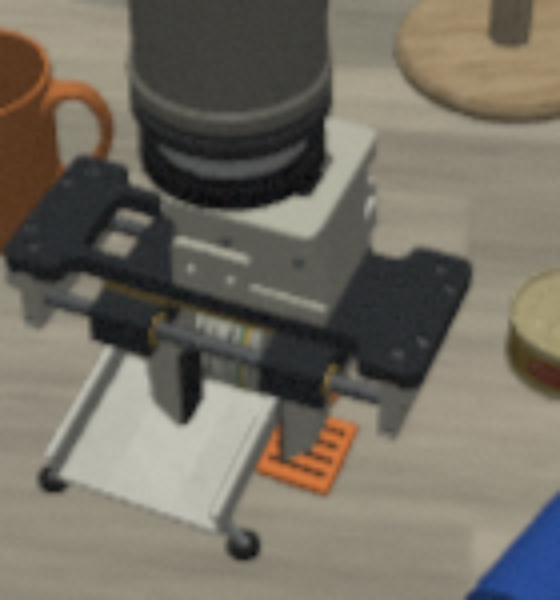

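View pics/w4.png

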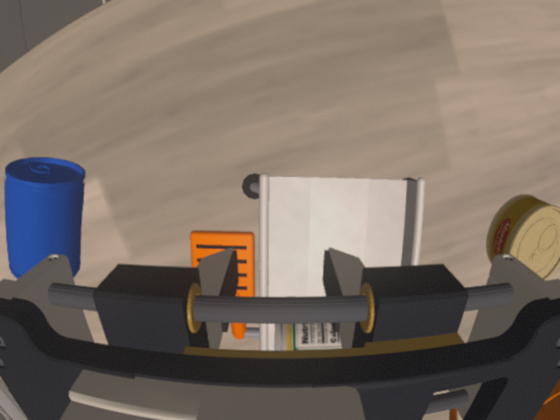

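```bash
python3 - <<'E'
from h import *
from cell import *
p,d=read_camera("top"); np.savez("top4.npz",p=p,d=d);b=cv2.resize(p[170:300,220:360,::-1],None,fx=4,fy=4,interpolation=cv2.INTER_CUBIC)
cv2.imwrite("pics/t4.png",b)
p,d=read_camera("scene"); np.savez("scene4.npz",p=p,d=d);b=cv2.resize(p[210:290,230:330,::-1],None,fx=8,fy=7,interpolation=cv2.INTER_CUBIC)
cv2.imwrite("pics/s4b.png",b)
s=status.observe();print(s['contact_force'],s['torque'],s['tool_pos'])
E
```

```text
[-4.85310089 -0.31089504  5.02661379] [-0.14769628  0.85450506 -0.11027035] [0.4516068  0.15573571 0.05774329]
```

View pics/t4.png

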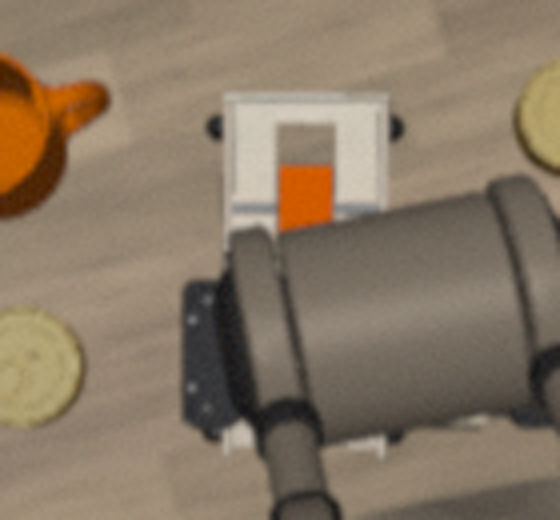

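View pics/s4b.png

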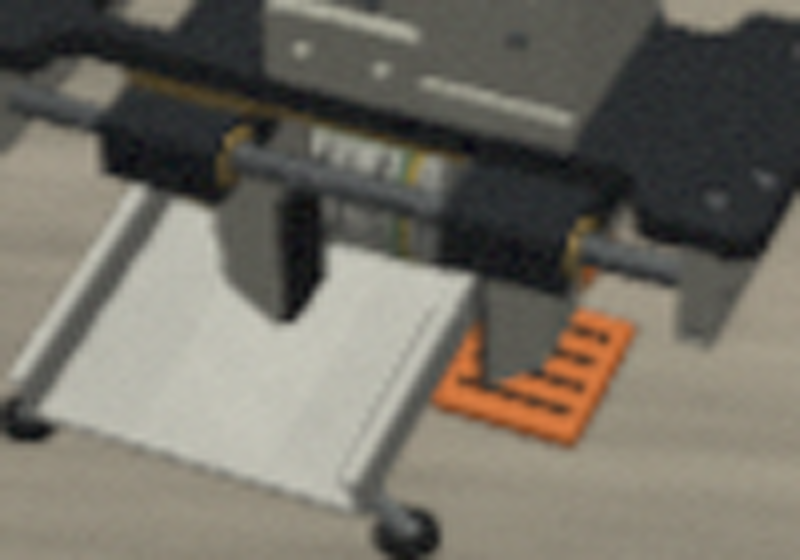

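```bash
python3 - <<'E'
from h import *
from cell import *
q=(.5545,.187,-.025)
def inv(C):
    x,y,a=q; X=C-[x,y,0]; return np.stack([np.cos(a)*X[...,0]+np.sin(a)*X[...,1],-np.sin(a)*X[...,0]+np.cos(a)*X[...,1],X[...,2]],-1)
for k,n in((0,"scene"),(4,"scene"),(0,"top"),(4,"top")):
    z=np.load(f"{n}{k}.npz");p,d=z['p'].astype(int),z['d'];L=inv(cloud(n,d))
    o=(p[...,0]-p[...,2]>90)&(d>0)
    m=o&(L[...,0]>-.13)&(L[...,0]<-.07)&(L[...,1]<-.045)&(L[...,1]>-.09)&(L[...,2]>.02)&(L[...,2]<.07)
    if m.sum()>20:
        A=L[m];print(n,k,'paddle',m.sum(),A.mean(0).round(4),'slope fit',np.polyfit(A[:,0],A[:,2],1).round(3),'z@-.097',np.polyval(np.polyfit(A[:,0],A[:,2],1),-.097).round(4))
    m=o&(abs(L[...,1])<.03)&(L[...,0]>-.07)&(L[...,0]<.03)&(L[...,2]>.03)
    if m.sum()>10: A=L[m];print(n,k,'plate',A.min(0).round(3),A.max(0).round(3),np.polyfit(A[:,0],A[:,2],1).round(3))
z=np.load("scene4.npz");d=z['d'];L=inv(cloud("scene",d))
for v in range(228,248,3): print(v,[tuple((L[v,u]*1000).round().astype(int)) for u in (272,276,280,284)],[tuple(z['p'][v,u]) for u in (276,)])
E
```

```text
scene 0 paddle 216 [-0.0983 -0.0663  0.0544] slope fit [-0.1    0.045] z@-.097 0.0543
scene 0 plate [-0.052 -0.015  0.03 ] [-0.011  0.014  0.046] [0.254 0.047]
scene 4 paddle 193 [-0.1061 -0.0706  0.041 ] slope fit [0.127 0.054] z@-.097 0.0422
top 0 paddle 316 [-0.0961 -0.0675  0.0525] slope fit [-0.113  0.042] z@-.097 0.0526
top 0 plate [-0.051 -0.016  0.03 ] [0.002 0.025 0.102] [1.189 0.086]
top 4 plate [-0.027 -0.016  0.041] [0.005 0.01  0.061] [0.41  0.056]
228 [(np.int64(-121), np.int64(-29), np.int64(132)), (np.int64(-127), np.int64(-40), np.int64(142)), (np.int64(-127), np.int64(-47), np.int64(144)), (np.int64(-127), np.int64(-54), np.int64(147))] [(np.uint8(42), np.uint8(38), np.uint8(35))]
231 [(np.int64(-84), np.int64(-11), np.int64(83)), (np.int64(-82), np.int64(-18), np.int64(84)), (np.int64(-82), np.int64(-26), np.int64(87)), (np.int64(-123), np.int64(-53), np.int64(136))] [(np.uint8(157), np.uint8(159), np.uint8(146))]
234 [(np.int64(-129), np.int64(-33), np.int64(126)), (np.int64(-86), np.int64(-19), np.int64(81)), (np.int64(-83), np.int64(-26), np.int64(80)), (np.int6
[... 342 characters left out ...]
(-90), np.int64(-13), np.int64(66)), (np.int64(-90), np.int64(-21), np.int64(69)), (np.int64(-133), np.int64(-49), np.int64(122)), (np.int64(-136), np.int64(-58), np.int64(129))] [(np.uint8(74), np.uint8(74), np.uint8(71))]
243 [(np.int64(-88), np.int64(-11), np.int64(55)), (np.int64(-92), np.int64(-22), np.int64(63)), (np.int64(-594), np.int64(-266), np.int64(656)), (np.int64(-138), np.int64(-59), np.int64(124))] [(np.uint8(77), np.uint8(78), np.uint8(75))]
246 [(np.int64(-76), np.int64(-5), np.int64(32)), (np.int64(-74), np.int64(-12), np.int64(33)), (np.int64(-88), np.int64(-28), np.int64(54)), (np.int64(-138), np.int64(-59), np.int64(116))] [(np.uint8(164), np.uint8(164), np.uint8(153))]
```

The can has popped over the lip. Its front face is at about X = −0.089 and rests on the finger, and the paddle is roughly 0.23 rad down. I'll add about a millimetre of press for margin and let it settle.

```bash
python3 -m creep '[{"dx":0,"dy":0.0005,"dz":0,"rx":0,"ry":0,"rz":0,"gripper":0.51},{"dx":0,"dy":0.001,"dz":0,"rx":0,"ry":0,"rz":0,"gripper":0.51},{"dx":0,"dy":0.0015,"dz":0,"rx":0,"ry":0,"rz":0,"gripper":0.51},{"dx":0,"dy":0.0015,"dz":0,"rx":0,"ry":0,"rz":0,"gripper":0.51},{"dx":0,"dy":0.0015,"dz":0,"rx":0,"ry":0,"rz":0,"gripper":0.51},{"dx":0,"dy":0.0015,"dz":0,"rx":0,"ry":0,"rz":0,"gripper":0.51}]'
cat > chk.py <<'E'
import sys
from h import *
from cell import *
q=(.5545,.187,-.025)
def inv(C):
    x,y,a=q; X=C-[x,y,0]; return np.stack([np.cos(a)*X[...,0]+np.sin(a)*X[...,1],-np.sin(a)*X[...,0]+np.cos(a)*X[...,1],X[...,2]],-1)
p,d=read_camera("scene");cv2.imwrite(f"pics/f{sys.argv[1]}.png",cv2.resize(p[150:300,180:380,::-1],None,fx=4,fy=4))
w,_=read_camera("wrist");cv2.imwrite(f"pics/fw{sys.argv[1]}.png",w[:,:,::-1])
p=p.astype(int);L=inv(cloud("scene",d));o=(p[...,0]-p[...,2]>90)&(d>0)
m=o&(L[...,0]>-.13)&(L[...,0]<-.07)&(L[...,1]<-.045)&(L[...,1]>-.09)&(L[...,2]>.02)&(L[...,2]<.07)
A=L[m];f=np.polyfit(A[:,0],A[:,2],1);print('paddle slope',f[0].round(3),'z',np.polyval(f,-.097).round(4))
print('can pts',[(L[v,u]*1000).round().astype(int).tolist() for v,u in((231,276),(234,280),(240,276))])
s=status.observe();print(s['time'],s['tool_pos'].round(4),s['contact_force'].round(1),s['torque'].round(2))
E
python3 chk.py 1; python3 -m creep '[{"dx":0,"dy":0,"dz":0,"rx":0,"ry":0,"rz":0,"gripper":0.51},{"dx":0,"dy":0,"dz":0,"rx":0,"ry":0,"rz":0,"gripper":0.51},{"dx":0,"dy":0,"dz":0,"rx":0,"ry":0,"rz":0,"gripper":0.51},{"dx":0,"dy":0,"dz":0,"rx":0,"ry":0,"rz":0,"gripper":0.51}]'; python3 chk.py 2
```

```text
time: 4.95
tool_pos: [0.4514, 0.1557, 0.0563]
tool_rot: [-1.57, 0.0, 1.551]
contact_force: [-5.7, 0.2, 6.6]
opening: 0.0472
paddle slope 0.155 z 0.0405
can pts [[-83, -18, 85], [-85, -27, 83], [-89, -21, 68]]
5.05 [0.4514 0.1557 0.0563] [-5.5 -0.6  5.7] [-0.14  0.97 -0.11]
time: 5.55
tool_pos: [0.4514, 0.1557, 0.0563]
tool_rot: [-1.57, 0.0, 1.551]
contact_force: [-6.0, 0.6, 5.8]
opening: 0.0465
paddle slope 0.151 z 0.0404
can pts [[-81, -17, 83], [-85, -27, 82], [-91, -21, 70]]
5.65 [0.4514 0.1557 0.0563] [-5.9 -0.4  4.9] [-0.07  0.99 -0.13]
```

View pics/f2.png

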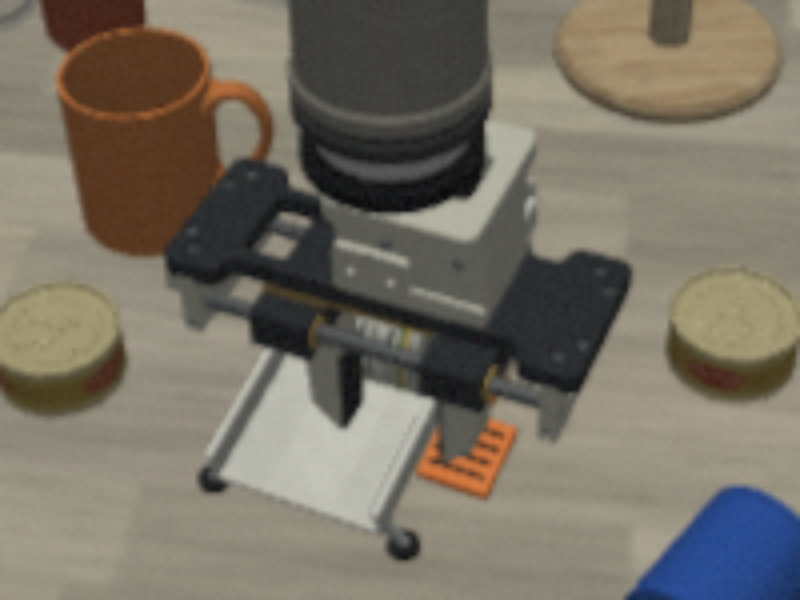

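View pics/fw2.png

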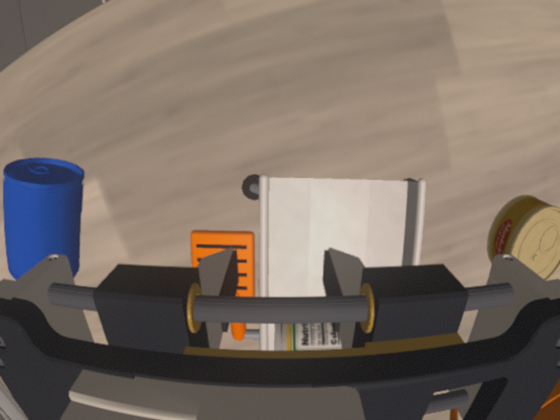

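The paddle is now about 0.25 rad down, the can is stationary against the lane finger, and the mug and tins look undisturbed. I'm handing in.

```bash
python3 -c "
from cell import robot
print(robot.hand_in())"
```

```text
the job is handed in; nothing more can be done
None
```

The job is handed in at about 5.7 s: the can popped over the wire lip and lies at rest against the finger in the lane, while the other finger keeps the paddle down.

**How it was done:** I located the rack in the camera images and set the fingers about 47 mm apart. I lowered them so one was over the paddle and the other stood in the lane, then pressed. After the can had popped, I pressed about 1.5 mm further so the paddle was fully down.

**Last checks:**
- **Paddle:** it has tilted by about 0.25 rad (stop at 0.26), with its middle roughly 13–14 mm lower than at the start.
- **Can:** its front surface is at about x = −0.09 in the rack's frame, against the finger. It moved no more than about 2 mm between two readings 0.6 s apart, which is within the depth noise.
- **Bystanders:** the mug and both fish tins looked undisturbed. I judged this by eye rather than by measurement.

**Did not match expectations:**
- **Sideways force:** the wrist force showed about 5–6 N pushing back along the lane, as well as 5–6 N upward. I put most of it down to friction from the tilted paddle, but did not confirm that.
- **Refused move:** the first move was refused because rows were missing some keys; nothing moved.

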